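Steady the drying hook and hang a biscuit ring

ROBOT

A 6-joint arm with a two-finger parallel gripper is mounted at the origin on the work surface. World frame = base frame: x ahead of the robot, y to its left, z up, the work surface at z = 0. Lengths are in m, angles in rad, forces in N, time in s.
With the tool pointing down it reaches from about 0.375 to 0.9 m from the base axis. Payload 3.1 kg.
Tool frame: the origin (TCP) lies midway between the tips of the shut fingers; the grasp point (between the pads) lies 19 mm behind it; x points along the fingers, y is the direction in which the jaws open and shut, and the axes are right-handed (so a half turn about x gives the same grasp; the last joint's range is limited). The gripper opens to 85 mm and grips with 20 to 120 N. Pads are 22 mm wide; open, the fingers measure 114 mm over their backs; the gripper's body (76 mm by 85 mm) begins 54 mm behind the grasp point. The pads swing forward as they close: fully open they stand 13 mm farther back than shut.
Start: joints at [1.083, 0.527, 1.433, -0, 1.181, -0.178], TCP at [0.19, 0.595, 0.231] pointing down, gripper open.
Joint ranges: [-3.08, 3.08], [-0.75, 2.2], [0.22, 2.44], [-1.43, 4.57], [0, 2.65], [-2.85, 2.85]. Speed limits (rad/s): [2.79, 2.79, 3.14, 3.14, 3.14, 3.14].

INTERFACE

Orientations are given as a unit quaternion [x, y, z, w].
In Python, from station import manip gives the robot as it stands.
- The arm moves only by the tool carry_out, never from a script. Its argument "commands" is a list that holds one entry, the list of rows, each a list of 7 numbers: the shift along the tool's x, y, z in units of 25 mm (1.0 is 25 mm), then the turn, a rotation vector about the tool's x, y, z in units of 5 degrees (1.0 is 5 degrees), then the finger opening in mm, from 0 to 85.4. A call has exactly 5 rows; each row is the pose to reach, as a shift and turn from the pose commanded when the call began, along the tool's axes at that moment; what a row does not reach only later rows make up. A row lasts 1/10 s, in which the tool goes at most 50 mm and 8.59 degrees, less where a joint would pass 70% of its speed; a pose out of reach is approached as far as the arm can. A call with a gripper value outside its range is refused whole. The fingers move at their own pace and stop on an object; "force" is the grip in N (left out, the last holds). Time passes only in rows, so rows that repeat a pose let the fingers close, or fill a call up. It gives the time, the measured TCP pose, the force and the opening at its end, in the units of the state.
- manip.sense(): the state, without advancing time (a new reading comes with each control period).
- manip.snapshot(name): name is "scene" or "top"; returns a dict with "image" (400x640x3 uint8, red, green, blue), "fx", "fy", "cx", "cy" (pixels), "rvec" (rotation vector, rad) and "tvec" (3), from world to camera coordinates, as OpenCV has them. Camera axes: x right, y down, z forward; pixel columns grow to the right and rows downward; lengths in m; the calibration is good to about 2 mm. A picture is of the moment at which its call begins. There is no depth.
- manip.sign_off(): hands the job in, once; it reports no verdict.
The state is a dict: "t": time; "q": joint angles; "qd": joint speeds; "tau": joint torques, N m; "tcp_pos": TCP position; "tool_rot": TCP orientation; "force": force on the tool from outside, world axes, zero at the start; "ft_torque": the same for the moment, N m; "finger_gap": opening from 0.0 (shut) to 1.0 (fully open).
Only numpy, scipy, OpenCV 4.12 (cv2) and the standard library are available. Lean on these libraries where they do the work, as an engineer would, in place of code of your own. Each camera call takes 0.05 s, during which the arm holds its last target.

TASK

The steel hook on the bench stand is swinging. Steady it with a touch so that it hangs still on its own, then hang the smaller of the two open white rings on it and leave the ring hanging there quietly. Do not disturb the larger ring.

Things in the scene. Friction and masses are not known exactly. Their poses are not given: they have to be found in the camera images.
- hook (a joint): swing of the hook about its level hinge, 230 mm above the table, rad: 0 hangs straight down, positive leans to +y of hook_tip. Starts swinging 0.3 to 0.5 rad either way, period about 0.65 s, 0.2 kg; it does not calm by itself. A finger put against it stops it almost without bounce; it follows a finger drawn slowly away.
- hook_tip (a point): top of the upturned tip of a J hook of 8 mm steel wire, at rest 149 mm up, 81 mm under the hinge. Axes swing with it: x level, along the hinge, from tip to shank; y the swing direction; z up at rest. Half-circle crook, its underside 53 mm below the tip; shank 75 mm from the tip along x, bracket (250 mm high) from 92 mm, post at 165 mm. Tip faces the robot within 0.35 rad.
- ring_center (a point): centre, half-way up, of the ring to hang: white ceramic, 58 mm outer, 42 mm bore, 18 mm high, 40 to 85 g, flat on the table, z its axis. A white disc (58 mm), a cup (64 mm, 50 mm high) and the larger ring are 120 mm or more away. Put flat over the tip down onto the crook and let go, it tips and hangs in the crook, centre about 66 mm below the tip.
- big_ring_center (a point): centre, half-way up, of the larger white ring, not to be moved: 94 mm outer diameter, 72 mm bore, 18 mm high, lying flat on the table.
Mind the look-alikes: they are no part of the job. Leave any black or green look-alike of the part that bears ring_center alone.

How it is judged:
On the way:
1. the hook hangs still on its own, touched by neither the robot nor the ring: within 0.12 rad of straight down and slower than 0.4 rad/s for 0.6 s (value of joint hook between -0.12 and 0.12 rad and velocity of joint hook between -0.4 and 0.4 rad/s and contact force between hook and anything else below 0.05 N), for 0.6 s.
At the end, for the whole second after the job is handed in: The smaller ring hangs in the hook's crook (its centre 10 to 65 mm from the tip towards the shank, within 25 mm sideways, 40 to 90 mm below the tip), with the hook within 0.2 rad of straight down and the ring moving slower than 0.15 m/s (x of ring_center in the frame of hook_tip between 0.01 and 0.065 m and y of ring_center in the frame of hook_tip between -0.025 and 0.025 m and z of ring_center in the frame of hook_tip between -0.09 and -0.04 m and value of joint hook between -0.2 and 0.2 rad and linear speed of ring below 0.15 m/s); the robot touches nothing.
It fails at once if the larger ring is moved by more than 20 mm (distance of big_ring_center from where it was at the start of the episode above 0.02 m).
It also fails if it takes over 72 s, if anything falls off the work surface, if the arm or the gripper's body presses on something with over 40 N, if the wrist force passes 120 N, or if a joint passes its speed limit or range.

## Working session

There is one attempt and no reset: what is moved stays moved. The work goes in short steps, Python scripts to look and compute and a tool call to move; the robot and the scene stay as the last step left them, time stands still between calls to the robot, and variables do not carry over. Pictures are saved under pics/ and viewed, and the job is handed in when it is done.

Besides the shell and the picture viewer there is one more tool, called as a command line: name --argument value ..., lists and objects as JSON in quotes. carry_out: Moves the arm, as the interface text tells. Its arguments: {"type":"object","properties":{"commands":{"type":"array"},"force":{"type":"number"}},"required":["commands"]}

```bash
mkdir -p pics; cat > h.py <<'E'
import numpy as np, cv2, json
from station import manip
from scipy.spatial.transform import Rotation as R
def snap(name,fn):
    s=manip.snapshot(name); cv2.imwrite('pics/'+fn,s['image'][:,:,::-1]); 
    c={k:(np.array(s[k]).tolist()) for k in('fx','fy','cx','cy','rvec','tvec')}
    json.dump(c,open('cal_%s.json'%name,'w')); return s
def cam(name):
    c=json.load(open('cal_%s.json'%name)); K=np.array([[c['fx'],0,c['cx']],[0,c['fy'],c['cy']],[0,0,1]])
    return K,cv2.Rodrigues(np.array(c['rvec'],float).reshape(3))[0],np.array(c['tvec'],float).reshape(3)
def ray(name,uv):
    K,Rm,t=cam(name); d=Rm.T@np.linalg.inv(K)@np.array([uv[0],uv[1],1.]); o=-Rm.T@t; return o,d/np.linalg.norm(d)
def onz(name,uv,z):
    o,d=ray(name,uv); return o+d*(z-o[2])/d[2]
def proj(name,P):
    K,Rm,t=cam(name); p=K@(Rm@np.asarray(P,float)+t); return p[:2]/p[2]
def tri(uv1,uv2):
    o1,d1=ray('scene',uv1);o2,d2=ray('top',uv2)
    A=np.stack([d1,-d2],1); s=np.linalg.lstsq(A,o2-o1,rcond=None)[0]
    a=o1+d1*s[0];b=o2+d2*s[1]; return (a+b)/2,np.linalg.norm(a-b)
E
python3 - <<'E'
from h import *
snap('scene','s0.png');snap('top','t0.png')
s=manip.sense(); print(s)
for n in('scene','top'):
    K,Rm,t=cam(n);print(n,K[0,0],-Rm.T@t,Rm[2])
E
```

```text
{'t': 0.1, 'q': array([ 1.08354425e+00,  5.28362129e-01,  1.43378733e+00,  3.25986468e-05,
        1.18142347e+00, -1.78470726e-01]), 'qd': array([-0.00068481, -0.00340871, -0.00332322, -0.0017641 , -0.0011324 ,
       -0.00117768]), 'tau': array([-2.17268780e-04, -4.43309212e+01, -1.78585660e+01, -2.46662630e-04,
        3.97230047e-03, -1.99040272e-05]), 'tcp_pos': array([0.18957059, 0.59486996, 0.23043411]), 'tool_rot': array([ 0.10808356,  0.69893386, -0.1094    ,  0.69845618]), 'force': array([0.15157724, 0.96884037, 0.21503068]), 'ft_torque': array([-0.03124614,  0.01848806, -0.02223995]), 'finger_gap': 0.9986817967983999}
scene 397.99669145501724 [ 0.74984956 -0.41900333  0.93185544] [-0.31973259  0.37600377 -0.86970813]
top 443.2854538812182 [ 0.32959195 -0.06966309  1.31118917] [ 0.10756431  0.01064734 -0.99414111]
```

View pics/s0.png

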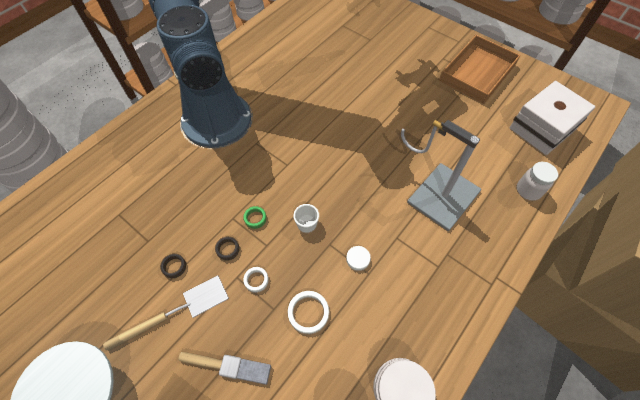

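View pics/t0.png

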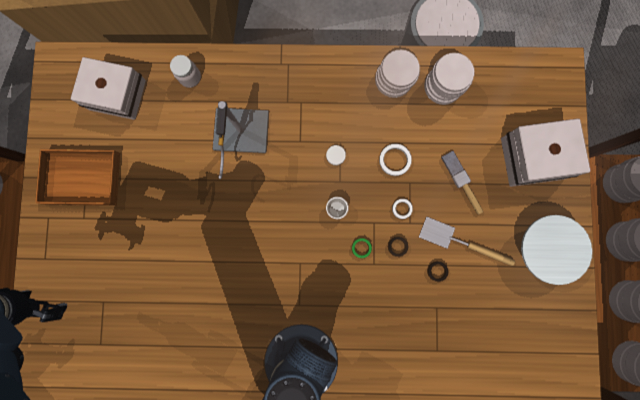

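The small white ring is at scene (256,279) and top (402,208). The large ring is at scene (308,312) and top (395,159). The hook is near scene (410,140) and top (221,150). I'll measure these next.

```bash
python3 - <<'E'
from h import *
for n,f in(('scene','s0.png'),('top','t0.png')):
    im=cv2.imread('pics/'+f)
    K,Rm,t=cam(n)
    hsv=cv2.cvtColor(im,cv2.COLOR_BGR2HSV)
    m=((hsv[:,:,1]<45)&(hsv[:,:,2]>130)).astype(np.uint8)
    nn,l,st,ce=cv2.connectedComponentsWithStats(m)
    for i in range(1,nn):
        if 60<st[i,4]<3000:
            x,y,w,h=st[i,:4]; c=(x+w/2-.5,y+h/2-.5)
            print(n,st[i],ce[i].round(1),onz(n,c,0.009).round(4))
a=cv2.imread('pics/s0.png')[100:240,380:500];cv2.imwrite('pics/c1.png',cv2.resize(a,None,fx=5,fy=4*1.25/1.25*1.25,interpolation=2)[:600])
b=cv2.imread('pics/t0.png')[80:200,180:290];cv2.imwrite('pics/c2.png',cv2.resize(b,None,fx=5,fy=5,interpolation=2))
E
```

```text
scene [ 421    0  143   66 1742] [503.7  30.5] [0.4709 0.8615 0.009 ]
scene [ 97  24  35  50 500] [115.6  49.1] [-0.4902 -0.0078  0.009 ]
scene [133  30  30  20 289] [147.3  39.9] [-0.4367  0.0928  0.009 ]
scene [ 563   37   77   65 2807] [605.3  67.9] [0.8254 0.9187 0.009 ]
scene [ 523   81   72   54 1947] [559.4 107. ] [0.785  0.6772 0.009 ]
scene [609 107  31  48 903] [627.  131.8] [0.9677 0.711  0.009 ]
scene [  0 110  17  22  62] [  8.  121.5] [-0.4795 -0.4037  0.009 ]
scene [  0 123  35  37 116] [ 19.3 144.7] [-0.3866 -0.4281  0.009 ]
scene [  0 140  51  35 133] [ 30.1 162. ] [-0.3161 -0.4443  0.009 ]
scene [424 163  34  49 536] [439.6 180.3] [0.6525 0.2103 0.009 ]
scene [517 162  41  29 641] [540.2 175.1] [0.8382 0.4053 0.009 ]
scene [449 176  32  33 574] [463.8 191.6] [0.7101 0.2369 0.009 ]
scene [408 184  49  45 907] [432.3 206. ] [0.665 0.146 0.009]
scene [293 204  26  28 543] [305.9 217. ] [ 0.4291 -0.0882  0.009 ]
scene [346 246  25  24 460] [358.  257.6] [ 0.5993 -0.0909  0.009 ]
scene [243 267  25  25 299] [255.5 279.1] [ 0.4408 -0.2894  0.009 ]
scene [ 165  276   64   
[... 492 characters left out ...]
[398.   71.2] [ 0.8581 -0.2758  0.009 ]
top [ 433   53   41   41 1285] [453.5  72.8] [ 0.8587 -0.4458  0.009 ]
top [170  55  24  26 403] [180.6  66.7] [0.8658 0.3828 0.009 ]
top [  71   58   61   55 2197] [101.1  83.6] [0.8072 0.6265 0.009 ]
top [426  77  31  26 166] [436.7  94. ] [ 0.8064 -0.4087  0.009 ]
top [326 145  20  20 301] [335.5 154.6] [ 0.6017 -0.092   0.009 ]
top [380 144  31  32 368] [394.9 159.3] [ 0.5891 -0.2693  0.009 ]
top [454 171  17  16 167] [461.6 178.5] [ 0.5348 -0.4673  0.009 ]
top [326 197  22  22 256] [337.3 205.7] [ 0.443 -0.097  0.009]
top [393 199  19  20 166] [402.  208.5] [ 0.443  -0.2897  0.009 ]
top [419 217  49  31 709] [437.4 232.5] [ 0.3759 -0.4091  0.009 ]
```

```bash
python3 -c "
import cv2;a=cv2.imread('pics/s0.png')[100:220,380:500];cv2.imwrite('pics/c1b.png',cv2.resize(a,None,fx=5,fy=5,interpolation=2))"
```

```text
(no output)
```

View pics/c1b.png

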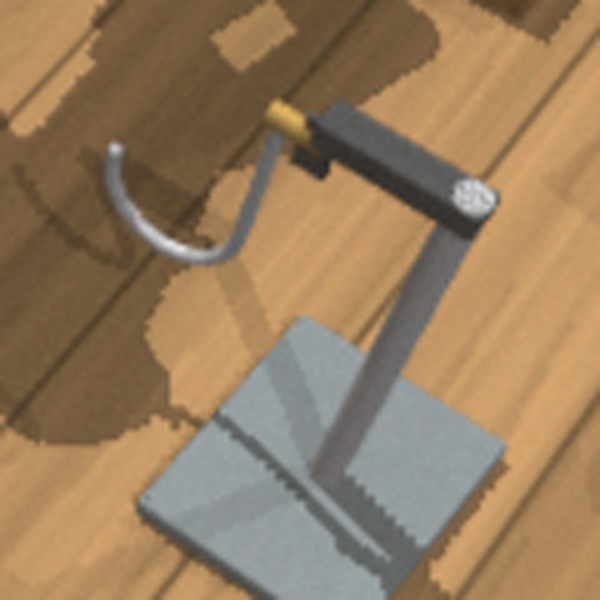

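View pics/c2.png

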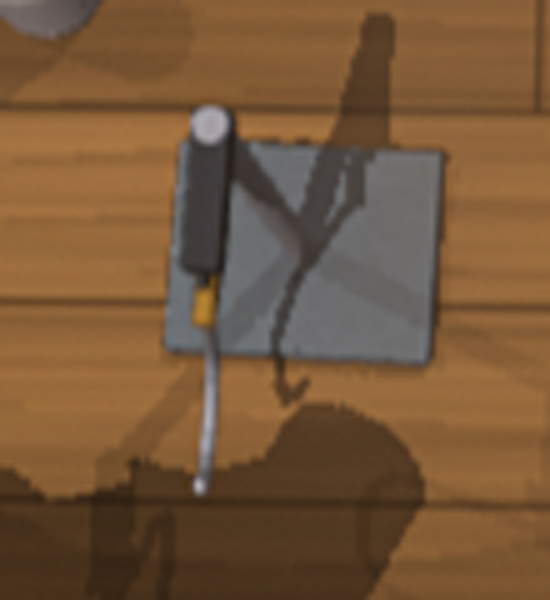

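```bash
python3 - <<'E'
from h import *
print('post top',onz('top',(222,104.6),.25),onz('scene',(474,139.4),.25), tri((474,139.4),(222,104.6)))
print('brass front',onz('top',(220.7,145),.23),onz('scene',(433.6,122.4),.23),tri((433.8,122.8),(220.7,145)))
print('brass back',onz('top',(221,136),.23),onz('scene',(441,127),.23))
print('bracket front',onz('top',(220.4,134),.25))
print('tip',tri((403,130),(220,178)))
E
```

```text
post top [0.67264644 0.19396876 0.25      ] [0.6724666  0.19338591 0.25      ] (array([0.67258055, 0.19393437, 0.24959856]), np.float64(0.00043943504852867675))
brass front [0.57553151 0.19797476 0.23      ] [0.57646789 0.19743734 0.23      ] (array([0.57647687, 0.1989118 , 0.22715361]), np.float64(0.0007173988948285707))
brass back [0.59842699 0.19816153 0.23      ] [0.59621496 0.19634609 0.23      ]
bracket front [0.59843882 0.19488579 0.25      ]
tip (array([0.50549022, 0.21936667, 0.12779795]), np.float64(0.006078971084182428))
```

```bash
cat >> h.py <<'E'
def tool(): 
    s=manip.sense(); return s,np.array(s['tcp_pos']),R.from_quat(s['tool_rot'])
def rel(p,yaw_jaw):
    """units to go to p with tool down and jaw(y) axis along (cos,sin)yaw_jaw (nearest of half turns)"""
    s,t,r=tool(); best=None
    for k in(0,np.pi):
        y=np.array([np.cos(yaw_jaw+k),np.sin(yaw_jaw+k),0]);x=np.array([0,0,-1.]);z=np.cross(x,y)
        rt=R.from_matrix(np.stack([x,y,z],1)); dv=(r.inv()*rt).as_rotvec()
        if best is None or np.linalg.norm(dv)<np.linalg.norm(best): best=dv
    return (r.inv().apply(np.array(p)-t)/.025).round(2),(np.degrees(best)/5).round(2),s['t'],s['q'].round(2)
E
python3 - <<'E'
from h import *
s,t,r=tool();print(r.as_matrix().round(3))
h=np.array([.999,-.045,0]);hy=np.array([.045,.999,0])
tip=np.array([.5077,.2015,0])
print(rel(tip+.012*h+.11*hy+[0,0,.1],-.045), rel(tip+.012*h+.11*hy+[0,0,.1],-.045+np.pi/2))
E
```

```text
[[-0.001  0.304  0.953]
 [-0.002  0.953 -0.304]
 [-1.    -0.002 -0.   ]]
(array([ 5.22, -6.74, 16.22]), array([1.498e+01, 1.000e-02, 2.000e-02]), 0.1, array([ 1.08,  0.53,  1.43,  0.  ,  1.18, -0.18])) (array([ 5.22, -6.74, 16.22]), array([-3.02, -0.01,  0.02]), 0.1, array([ 1.08,  0.53,  1.43,  0.  ,  1.18, -0.18]))
```

carry_out --commands '[[[0,-0.75,1.8,1.5,0,0,0],[0,-1.5,3.6,3,0,0,0],[0,-2.25,5.4,4.5,0,0,0],[0,-3,7.2,6,0,0,0],[0,-3.7,9,7.5,0,0,0]]]'

```text
t: 0.6
tcp_pos: [0.377, 0.4373, 0.2309]
tool_rot: [0.329, 0.626, -0.33, 0.626]
force: [0.5, 0.8, 0.7]
finger_gap: 0.142
```

```bash
python3 - <<'E'
from h import *
s,t,r=tool();print(t,s['finger_gap'])
h=np.array([.999,-.045,0]);hy=np.array([.045,.999,0])
tip=np.array([.5077,.2015,0])
print(rel(tip+.012*h+.11*hy+[0,0,.1],-.045))
E
```

```text
[0.37698567 0.43727798 0.23093708] 0.14220505706531814
(array([5.24, 2.01, 7.51]), array([7.42, 0.  , 0.01]), 0.6, array([0.67, 0.46, 1.55, 0.  , 1.12, 0.06]))
```

carry_out --commands '[[[0.8,0.4,1.5,1.5,0,0,0],[1.8,0.8,3,3,0,0,0],[2.9,1.2,4.5,4.5,0,0,0],[4.0,1.6,6,6,0,0,0],[5.2,2,7.5,7.4,0,0,0]]]'

```text
t: 1.1
tcp_pos: [0.5253, 0.3124, 0.1002]
tool_rot: [0.511, 0.489, -0.511, 0.489]
force: [1.2, 0.6, -0.4]
finger_gap: 0.001
```

```bash
python3 - <<'E'
from h import *
s,t,r=tool();print(t,s['finger_gap'],r.as_matrix().round(3),s['force'])
h=np.array([.999,-.045,0]);hy=np.array([.045,.999,0])
tip=np.array([.5077,.2015,0])
print(rel(tip+.012*h+.005*hy+[0,0,.1],-.045))
E
```

```text
[0.52532858 0.31236643 0.10024085] 0.0005706342237505756 [[ 0.     0.999 -0.044]
 [ 0.    -0.044 -0.999]
 [-1.     0.    -0.   ]] [ 1.20135585  0.58166162 -0.37027217]
(array([ 0.01, -0.03,  4.26]), array([ 0.02, -0.  , -0.  ]), 1.1, array([0.35, 0.68, 1.57, 0.  , 0.89, 0.4 ]))
```

carry_out --commands '[[[0,0,0.5,0,0,0,0],[0,0,1,0,0,0,0],[0,0,1.5,0,0,0,0],[0,0,2,0,0,0,0],[0,0,2.5,0,0,0,0]]]'

```text
t: 1.6
tcp_pos: [0.5215, 0.2509, 0.1026]
tool_rot: [0.51, 0.49, -0.509, 0.491]
force: [0.5, 0.4, 0.2]
finger_gap: -0.002
```

carry_out --commands '[[[0,0,0.4,0,0,0,0],[0,0,0.8,0,0,0,0],[0,0,1.2,0,0,0,0],[0,0,1.5,0,0,0,0],[0,0,1.7,0,0,0,0]]]'

```text
t: 2.1
tcp_pos: [0.5202, 0.2079, 0.1013]
tool_rot: [-0.51, -0.49, 0.51, -0.49]
force: [-0.4, 1.7, -1.2]
finger_gap: -0.002
```

carry_out --commands '[[[0,0,0,0,0,0,0],[0,0,0,0,0,0,0],[0,0,0,0,0,0,0],[0,0,0,0,0,0,0],[0,0,0,0,0,0,0]]]'

```text
t: 2.6
tcp_pos: [0.5202, 0.2089, 0.1012]
tool_rot: [-0.509, -0.49, 0.509, -0.49]
force: [-0.1, 1.2, 0.6]
finger_gap: 0.001
```

```bash
python3 - <<'E'
from h import *
a=snap('scene','s1.png')['image'][100:220,380:500,::-1];b=snap('top','t1.png')['image'][80:200,180:290,::-1]
cv2.imwrite('pics/d1.png',cv2.resize(a,None,fx=5,fy=5,interpolation=2));cv2.imwrite('pics/d2.png',cv2.resize(b,None,fx=5,fy=5,interpolation=2))
E
```

```text
(no output)
```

View pics/d1.png

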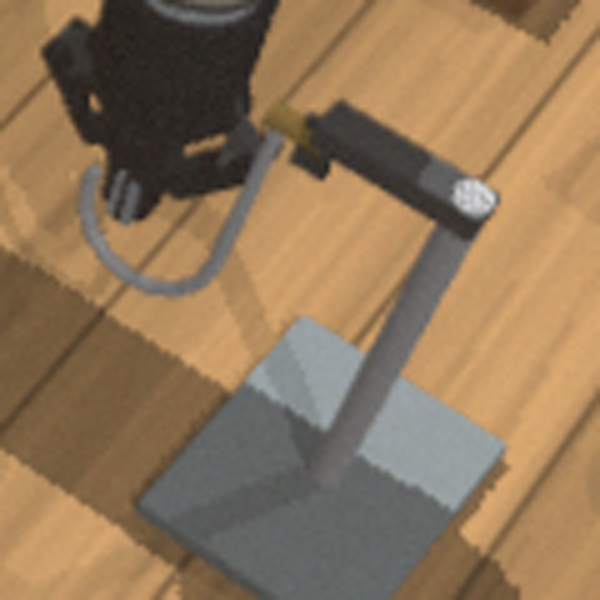

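View pics/d2.png

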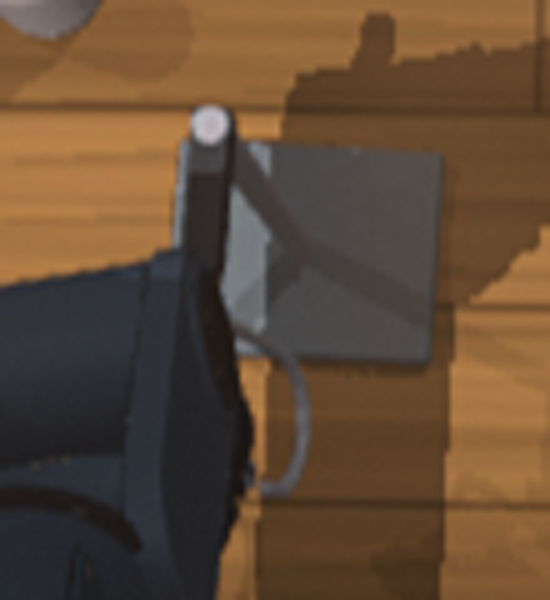

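```bash
python3 - <<'E'
from h import *
print(tri((398.4,133.8),(232,178)))
for th in(-.1,-.2,-.3,-.4,-.5):
    print(th,[proj(n,[.5077+.045*.081*np.sin(th),.2015+.081*np.sin(th),.23-.081*np.cos(th)]).round(1) for n in('scene','top')])
for i in range(3):
    snap('scene','q%d.png'%i)
ims=[cv2.imread('pics/q%d.png'%i)[90:190,390:450] for i in range(3)]
cv2.imwrite('pics/q.png',cv2.resize(np.hstack(ims),None,fx=4,fy=4))
E
```

```text
(array([0.50613979, 0.18552127, 0.14508517]), np.float64(0.0010633486439714243))
-0.1 [array([400.6, 131. ]), array([228.6, 177.1])]
-0.2 [array([398.8, 132.6]), array([231.5, 177.2])]
-0.3 [array([397.1, 134. ]), array([234.3, 177.3])]
-0.4 [array([395.4, 135.1]), array([236.9, 177.3])]
-0.5 [array([393.8, 136. ]), array([239.4, 177.2])]
```

View pics/q.png

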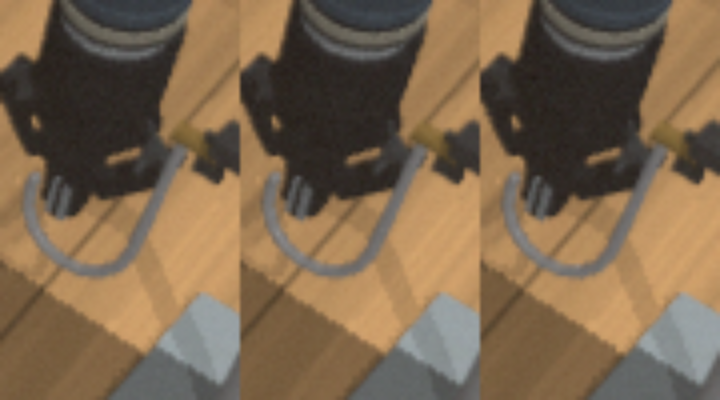

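carry_out --commands '[[[0,0,-0.04,0,0,0,0],[0,0,-0.08,0,0,0,0],[0,0,-0.12,0,0,0,0],[0,0,-0.16,0,0,0,0],[0,0,-0.2,0,0,0,0]]]'

```text
t: 3.35
tcp_pos: [0.5204, 0.2137, 0.1013]
tool_rot: [-0.509, -0.49, 0.509, -0.49]
force: [0.1, 0.5, -1.2]
finger_gap: -0.0
```

carry_out --commands '[[[0,0,-0.04,0,0,0,0],[0,0,-0.08,0,0,0,0],[0,0,-0.12,0,0,0,0],[0,0,-0.16,0,0,0,0],[0,0,-0.2,0,0,0,0]]]'

```text
t: 3.85
tcp_pos: [0.5207, 0.2186, 0.1013]
tool_rot: [0.51, 0.49, -0.509, 0.49]
force: [0.3, -0.1, -0.5]
finger_gap: 0.002
```

carry_out --commands '[[[0,0,-0.04,0,0,0,0],[0,0,-0.08,0,0,0,0],[0,0,-0.12,0,0,0,0],[0,0,-0.16,0,0,0,0],[0,0,-0.2,0,0,0,0]]]'

```text
t: 4.35
tcp_pos: [0.5208, 0.2237, 0.1013]
tool_rot: [-0.509, -0.49, 0.509, -0.49]
force: [-0.2, -0.1, -0.6]
finger_gap: 0.001
```

carry_out --commands '[[[0,0,-0.04,0,0,0,0],[0,0,-0.08,0,0,0,0],[0,0,-0.12,0,0,0,0],[0,0,-0.16,0,0,0,0],[0,0,-0.2,0,0,0,0]]]'

```text
t: 4.85
tcp_pos: [0.521, 0.2286, 0.1013]
tool_rot: [-0.509, -0.49, 0.509, -0.49]
force: [-1.1, 0.3, -0.7]
finger_gap: 0.002
```

carry_out --commands '[[[0,0,-0.06,0,0,0,0],[0,0,-0.12,0,0,0,0],[0,0,-0.18,0,0,0,0],[0,0,-0.24,0,0,0,0],[0,0,-0.3,0,0,0,0]]]'

```text
t: 5.35
tcp_pos: [0.5213, 0.2362, 0.1013]
tool_rot: [-0.509, -0.49, 0.509, -0.49]
force: [0.2, -0.9, -0.1]
finger_gap: -0.004
```

```bash
python3 - <<'E'
from h import *
s,t,r=tool();print(t,s['t'])
im=[]
for i in range(3):
    im.append(snap('scene','r.png')['image'][90:190,390:450,::-1]);snap('top','tr%d.png'%i)
cv2.imwrite('pics/r0.png',cv2.resize(np.hstack(im),None,fx=4,fy=4))
E
```

```text
[0.52126155 0.23622474 0.10131105] 5.35
```

View pics/r0.png

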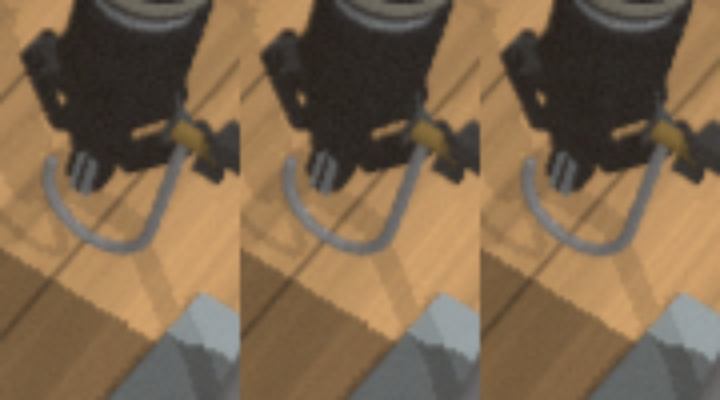

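carry_out --commands '[[[0,0,-0.1,0,0,0,0],[0,0,-0.2,0,0,0,0],[0,0,-0.3,0,0,0,0],[0,0,-0.4,0,0,0,0],[0,0,-0.5,0,0,0,0]]]'

```text
t: 6.15
tcp_pos: [0.5217, 0.2488, 0.1013]
tool_rot: [-0.509, -0.49, 0.509, -0.49]
force: [0.1, -0.3, 0.7]
finger_gap: -0.002
```

carry_out --commands '[[[0,0,-0.3,0,0,0,0],[0,0,-0.8,0,0,0,0],[0,0,-1.3,0,0,0,0],[0,0,-1.8,0,0,0,0],[0,0,-2.4,0,0,0,0]]]'

```text
t: 6.65
tcp_pos: [0.524, 0.3098, 0.1013]
tool_rot: [-0.509, -0.49, 0.509, -0.49]
force: [0.2, 0.6, -1.2]
finger_gap: 0.0
```

```bash
python3 - <<'E'
from h import *
s,t,r=tool();print(t,s['t'])
im=[]
for i in range(5):
    im.append(snap('scene','r.png')['image'][90:190,390:450,::-1]);
    im.append(snap('top','t3.png')['image'][90:190,190:250,::-1])
cv2.imwrite('pics/r1.png',np.vstack([cv2.resize(np.hstack(im[0:8:2]),None,fx=3,fy=3),cv2.resize(np.hstack(im[1:9:2]),None,fx=3,fy=3)]))
E
```

```text
[0.52397648 0.30984297 0.10129155] 6.65
```

View pics/r1.png

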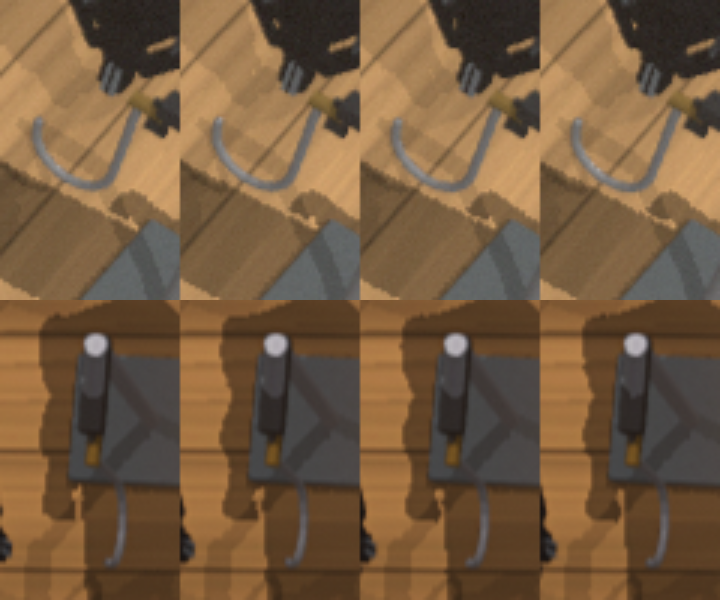

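```bash
python3 - <<'E'
from h import *
print(tri((402.6,129.6),(226,177.6)))
for th in(-.1,-.0,.1):
    c,s=np.cos(th),np.sin(th)
    f=lambda x,r:[.5077+.999*x+.045*r*s,.2015-.045*x-r*s if 0 else .2015-.045*x+r*s,.23-r*c]
    print(th,[(proj(n,f(0,.083)).round(1),proj(n,f(.0375,.130)).round(1)) for n in('scene','top')])
a=cv2.imread('pics/r.png')[100:160,390:450];b=cv2.imread('pics/t3.png')[130:190,200:260]
cv2.imwrite('pics/e.png',cv2.resize(np.hstack([a,b]),None,fx=6.6,fy=6.6,interpolation=2))
E
```

```text
(array([0.50712189, 0.20153455, 0.14667239]), np.float64(0.00202979079286707))
-0.1 [(array([400.5, 131.6]), array([408.2, 151.9])), (array([228.8, 177.2]), array([235.3, 166.6]))]
-0.0 [(array([402.4, 129.7]), array([411.1, 149. ])), (array([225.7, 177.1]), array([230.7, 166.3]))]
0.1 [(array([404.4, 127.6]), array([414.1, 145.8])), (array([222.6, 176.9]), array([226., 166.]))]
```

View pics/e.png

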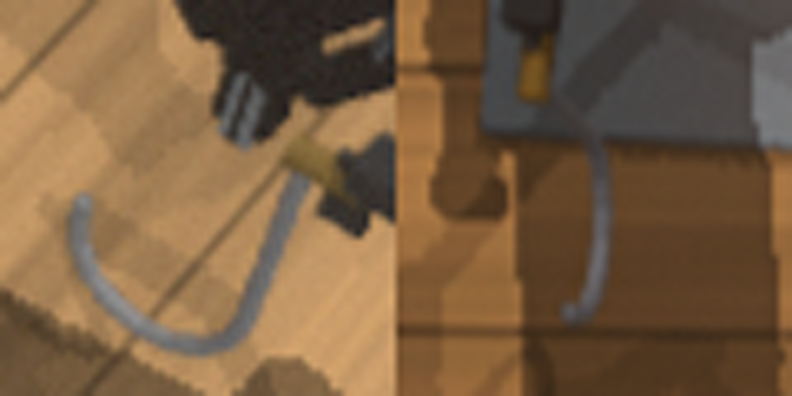

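carry_out --commands '[[[-1,-1.6,0,1.5,0,0,85],[-2,-3.2,0,3,0,0,85],[-2.4,-4,1,4.5,0,0,85],[-2.4,-4.3,2.9,6,0,0,85],[-2.4,-4.4,4.8,7.5,0,0,85]]]'

```text
t: 7.65
tcp_pos: [0.4082, 0.1921, 0.162]
tool_rot: [0.641, 0.3, -0.64, 0.3]
force: [0.5, -0.3, 0.2]
finger_gap: 0.847
```

```bash
python3 - <<'E'
from h import *
s,t,r=tool();print(t,s['t'],s['finger_gap'])
for p in([.41,.0,.16],[.442,-.2895,.12]):print(rel(p,-np.radians(92.6)))
E
```

```text
[0.4082435  0.19214957 0.16203809] 7.65 0.8467545754663751
(array([0.08, 4.98, 5.86]), array([ 1.056e+01, -1.000e-02, -1.000e-02]), 7.65, array([ 0.19,  0.41,  1.93, -0.  ,  0.8 ,  0.89]))
(array([ 1.68, 13.37, 13.94]), array([ 1.056e+01, -1.000e-02, -1.000e-02]), 7.65, array([ 0.19,  0.41,  1.93, -0.  ,  0.8 ,  0.89]))
```

carry_out --commands '[[[0,1,1.2,1.6,0,0,85],[0,2.1,2.5,3.2,0,0,85],[0,3.3,3.9,4.8,0,0,85],[0,4.6,5.3,6.4,0,0,85],[0,6.0,6.7,8,0,0,85]]]'

```text
t: 8.15
tcp_pos: [0.4174, -0.0338, 0.1616]
tool_rot: [0.705, 0.061, -0.704, 0.061]
force: [0.4, 0.4, -0.4]
finger_gap: 0.996
```

```bash
python3 - <<'E'
from h import *
s,t,r=tool();print(t,s['t'],s['finger_gap'])
for p in([.442,-.2895,.12],):print(rel(p,-np.radians(92.6)))
E
```

```text
[ 0.41744646 -0.03376912  0.16159885] 8.15 0.9964073415636502
(array([ 1.66, 10.24,  0.8 ]), array([ 2.51, -0.  , -0.  ]), 8.15, array([-0.35,  0.38,  2.  ,  0.  ,  0.76,  1.05]))
```

carry_out --commands '[[[0,1.8,0.15,0.6,0,0,85],[0,3.7,0.3,1.2,0,0,85],[0,5.6,0.45,1.9,0,0,85],[0,7.5,0.6,2.5,0,0,85],[0.6,9.3,0.75,2.5,0,0,85]]]'

```text
t: 8.65
tcp_pos: [0.442, -0.2677, 0.1479]
tool_rot: [0.708, -0.016, -0.706, -0.013]
force: [0.4, 0.3, -0.1]
finger_gap: 0.997
```

```bash
python3 - <<'E'
from h import *
s,t,r=tool();print(t,s['t'],s['finger_gap'])
for p in([.442,-.2895,.12],):print(rel(p,-np.radians(92.6)))
E
```

```text
[ 0.4420148  -0.26772296  0.14785811] 8.65 0.9967270729747727
(array([ 1.12,  0.87, -0.03]), array([ 0.05, -0.05, -0.04]), 8.65, array([-0.76,  0.5 ,  1.79,  0.  ,  0.84,  0.85]))
```

carry_out --commands '[[[0.5,0.5,0,0,0,0,85],[1.2,0.85,0,0,0,0,85],[2.2,0.85,0,0,0,0,85],[3.2,0.85,0,0,0,0,85],[3.9,0.85,0,0,0,0,85]]]'

```text
t: 9.15
tcp_pos: [0.4392, -0.2842, 0.0473]
tool_rot: [-0.706, 0.013, 0.708, 0.014]
force: [0.1, -0.9, -0.5]
finger_gap: 0.998
```

```bash
python3 - <<'E'
from h import *
s,t,r=tool();print(t,s['t'],s['finger_gap'])
for p in([.442,-.2895,.0],):print(rel(p,-np.radians(92.6)))
a=snap('scene','s4.png')['image'][200:350,180:360,::-1];b=snap('top','t4.png')['image'][150:260,340:470,::-1]
cv2.imwrite('pics/f.png',np.hstack([cv2.resize(a,(480,400)),cv2.resize(b,(320,400//400*271))[:400] if 0 else cv2.resize(b,(320,400))]))
E
```

```text
[ 0.4391915  -0.28417777  0.04725388] 9.15 0.9975373586607674
(array([ 1.89,  0.21, -0.12]), array([0.08, 0.02, 0.02]), 9.15, array([-0.79,  0.69,  1.82,  0.  ,  0.63,  0.82]))
```

View pics/f.png

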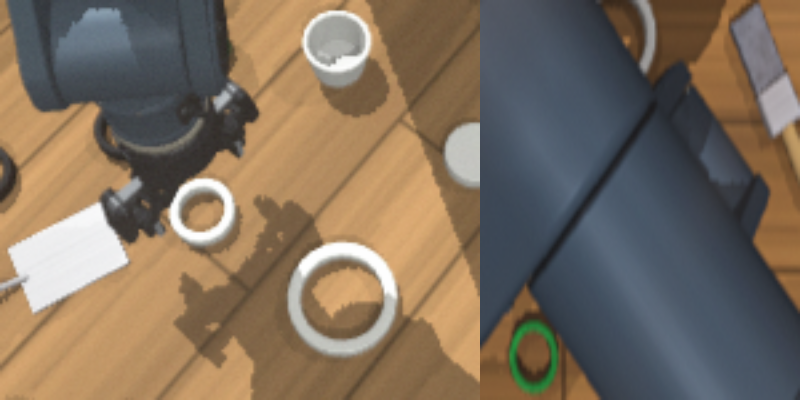

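carry_out --commands '[[[0,0.2,-0.12,0,0,0,74],[0.4,0.2,-0.12,0,0,0,74],[0.9,0.2,-0.12,0,0,0,74],[1.4,0.2,-0.12,0,0,0,74],[1.85,0.2,-0.12,0,0,0,74]]]'

```text
t: 9.75
tcp_pos: [0.4429, -0.29, 0.0015]
tool_rot: [-0.707, 0.013, 0.707, 0.014]
force: [0.1, -0.8, 0.5]
finger_gap: 0.866
```

carry_out --commands '[[[0,0,0,0,0,0,64],[0,0,0,0,0,0,58],[0,0,0,0,0,0,52],[0,0,0,0,0,0,50],[0,0,0,0,0,0,50]]]' --force 40

```text
t: 10.25
tcp_pos: [0.4433, -0.2905, 0.0029]
tool_rot: [0.707, -0.014, -0.707, -0.013]
force: [0.2, -0.3, -0.9]
finger_gap: 0.651
```

```bash
python3 - <<'E'
from h import *
s,t,r=tool();print(t,s['t'],s['finger_gap']*85.4,s['force'])
a=snap('scene','s5.png')['image'][220:320,190:310,::-1]
cv2.imwrite('pics/g.png',cv2.resize(a,(600,500)))
E
```

```text
[ 0.44332272 -0.29052365  0.00289603] 10.25 55.6087396564972 [ 0.22791963 -0.31957806 -0.91044027]
```

View pics/g.png

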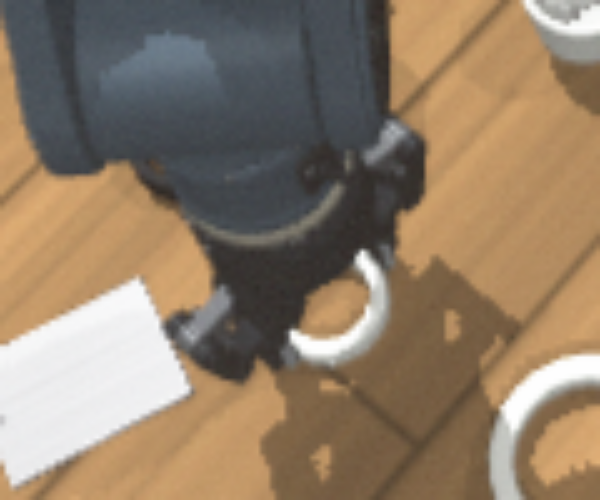

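carry_out --commands '[[[0,0,0,0,0,0,45],[-0.5,0,0,0,0,0,45],[-1.2,0,0,0,0,0,45],[-2,0,0,0,0,0,45],[-3,0,0,0,0,0,45]]]'

```text
t: 10.8
tcp_pos: [0.4427, -0.29, 0.0786]
tool_rot: [-0.707, 0.013, 0.707, 0.014]
force: [1.1, 0.3, -0.4]
finger_gap: 0.647
```

carry_out --commands '[[[-1,0,0,0,0,0,45],[-2,0,0,0,0,0,45],[-3,0,0,0,0,0,45],[-4,0,0,0,0,0,45],[-4.5,0,0,0,0,0,45]]]'

```text
t: 11.3
tcp_pos: [0.4437, -0.2908, 0.1932]
tool_rot: [0.708, -0.015, -0.706, -0.012]
force: [1.0, 0.5, 0.2]
finger_gap: 0.646
```

```bash
python3 - <<'E'
from h import *
s,t,r=tool();print(t,s['t'],s['finger_gap']*85.4,s['force'])
a=snap('scene','s6.png')['image'][120:320,150:350,::-1]
cv2.imwrite('pics/g2.png',cv2.resize(a,(600,600)))
E
```

```text
[ 0.4437154  -0.29084852  0.19324352] 11.3 55.15276066148293 [1.00899388 0.52948873 0.18609493]
```

View pics/g2.png

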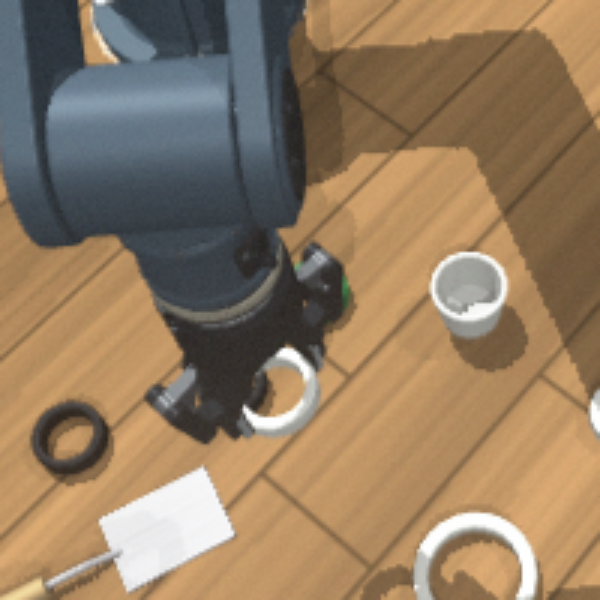

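```bash
python3 - <<'E'
from h import *
print(rel([.518,.201,.193],-np.radians(92.6)))
E
```

```text
(array([ -0.03, -19.79,  -2.19]), array([ 0.08, -0.06, -0.05]), 11.35, array([-0.79,  0.45,  1.71,  0.  ,  0.97,  0.82]))
```

carry_out --commands '[[[0,-1,-0.1,0,0,0,45],[0,-2.5,-0.2,0,0,0,45],[0,-4,-0.4,0,0,0,45],[0,-5.5,-0.6,0,0,0,45],[0,-7,-0.8,0,0,0,45]]]'

```text
t: 11.85
tcp_pos: [0.4694, -0.1147, 0.1902]
tool_rot: [-0.707, 0.014, 0.707, 0.014]
force: [0.9, -0.1, -0.5]
finger_gap: 0.656
```

carry_out --commands '[[[0,-1.5,-0.1,0,0,0,45],[0,-3,-0.3,0,0,0,45],[0,-4.5,-0.5,0,0,0,45],[0,-6,-0.6,0,0,0,45],[0,-7.5,-0.8,0,0,0,45]]]'

```text
t: 12.35
tcp_pos: [0.4961, 0.072, 0.1901]
tool_rot: [-0.707, 0.014, 0.707, 0.013]
force: [-0.3, 0.0, -0.7]
finger_gap: 0.648
```

```bash
python3 - <<'E'
from h import *
print(tool()[1],rel([.518,.201,.193],-np.radians(92.6)))
E
```

```text
[0.49613922 0.07200144 0.19012056] (array([-0.12, -5.19, -0.68]), array([ 0.08,  0.01, -0.  ]), 12.35, array([-0.08,  0.42,  1.78, -0.  ,  0.94,  1.53]))
```

carry_out --commands '[[[-0.1,-1.4,-0.2,0,0,0,45],[-0.1,-2.8,-0.4,0,0,0,45],[-0.1,-4,-0.5,0,0,0,45],[-0.1,-4.7,-0.6,0,0,0,45],[-0.1,-5.1,-0.68,0,0,0,45]]]'

```text
t: 12.85
tcp_pos: [0.5183, 0.1987, 0.1925]
tool_rot: [-0.707, 0.013, 0.707, 0.013]
force: [1.0, 0.3, -0.8]
finger_gap: 0.65
```

```bash
python3 - <<'E'
from h import *
print(tool()[1],rel([.518,.201,.193],-np.radians(92.6)))
a=snap('scene','s7.png')['image'][70:190,360:480,::-1];b=snap('top','t7.png')['image'][120:220,180:280,::-1]
cv2.imwrite('pics/k.png',cv2.resize(a,(600,600),interpolation=2));cv2.imwrite('pics/k2.png',cv2.resize(b,(500,500),interpolation=2))
E
```

```text
[0.51830499 0.19869961 0.19253354] (array([-0.02, -0.09,  0.02]), array([0.1, 0. , 0. ]), 12.85, array([0.16, 0.48, 1.65, 0.  , 1.01, 1.77]))
```

View pics/k.png

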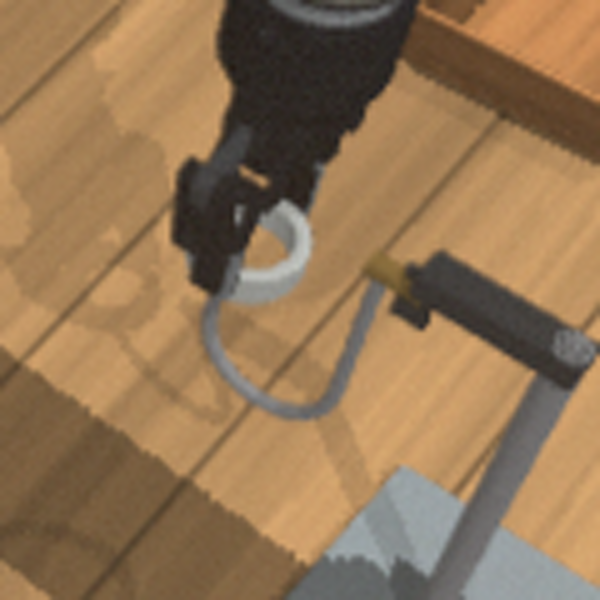

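View pics/k2.png

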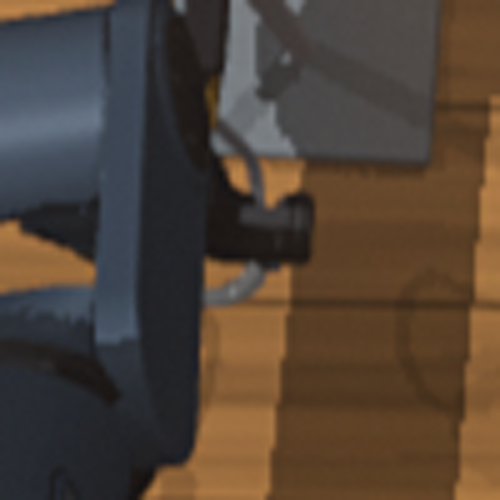

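```bash
python3 - <<'E'
from h import *
s,t,r=tool()
a=cv2.imread('pics/s7.png');b=cv2.imread('pics/t7.png')
S=5
def ov(im,n,x0,y0,c):
    im=cv2.resize(im[y0:y0+120,x0:x0+120],(600,600),interpolation=2)
    for rr,zz,col in((.029,.009,(0,0,255)),(.021,.009,(0,255,0)),(.029,-.009,(255,0,0))):
        pts=[(proj(n,[c[0]+rr*np.cos(u),c[1]+rr*np.sin(u),c[2]+zz])-[x0,y0]+.5)*S for u in np.linspace(0,6.3,60)]
        cv2.polylines(im,[np.int32(pts)],False,col,1)
    return im
c=t+[-.001,0.0,.0075]
cv2.imwrite('pics/o.png',np.hstack([cv2.resize(ov(a,'scene',360,70,c)[50:450,50:450],(400,400)),ov(b,'top',180,120,c)[100:500,50:450]]))
E
```

```text
(no output)
```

View pics/o.png

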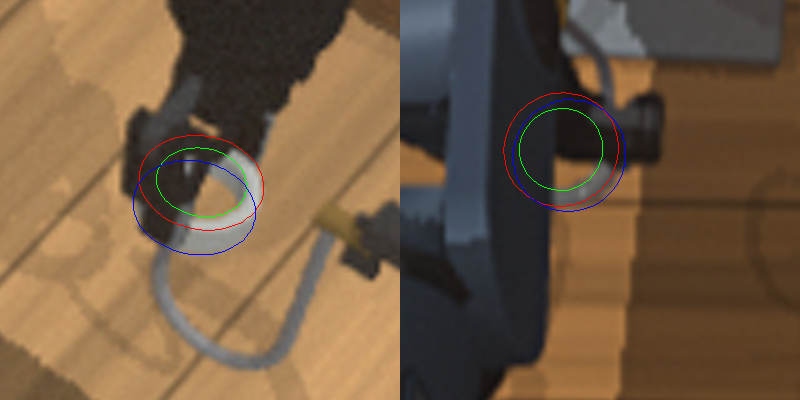

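carry_out --commands '[[[0.2,-0.09,0,0,0,0,45],[0.5,-0.09,0,0,0,0,45],[0.8,-0.09,0,0,0,0,45],[1.1,-0.09,0,0,0,0,45],[1.4,-0.09,0,0,0,0,45]]]'

```text
t: 13.45
tcp_pos: [0.5187, 0.1988, 0.1566]
tool_rot: [-0.707, 0.014, 0.707, 0.014]
force: [-0.4, -0.8, -1.3]
finger_gap: 0.646
```

```bash
python3 - <<'E'
from h import *
print(tool()[1],rel([.518,.201,.110],-np.radians(92.6)))
a=snap('scene','s8.png')['image'][70:190,360:480,::-1];b=snap('top','t8.png')['image'][120:220,180:280,::-1]
cv2.imwrite('pics/k3.png',np.hstack([cv2.resize(a,(400,400),interpolation=2),cv2.resize(b,(400,400),interpolation=2)]))
E
```

```text
[0.51872729 0.19883003 0.15661692] (array([ 1.86, -0.09,  0.03]), array([ 0.07,  0.01, -0.  ]), 13.45, array([ 0.16,  0.54,  1.68, -0.  ,  0.93,  1.77]))
```

View pics/k3.png

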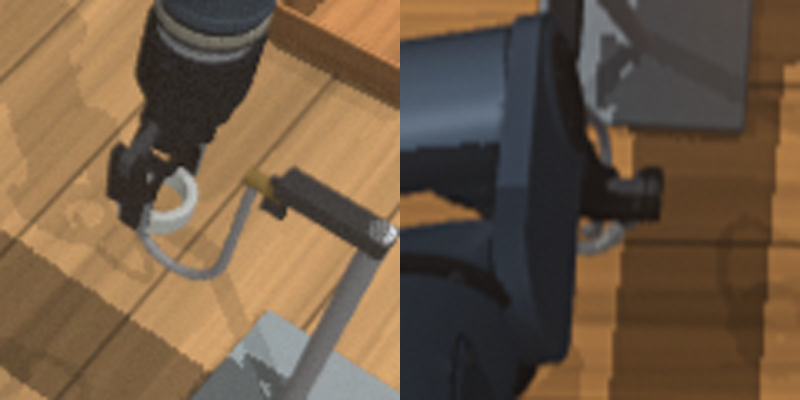

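```bash
python3 - <<'E'
from h import *
a=cv2.imread('pics/s8.png')[100:150,380:430];b=cv2.imread('pics/t8.png')[150:200,205:255]
for im,n,x0,y0 in((a,'scene',380,100),(b,'top',205,150)):
    print(n,(proj(n,[.507,.2015,.149])-[x0,y0]+.5)*8)
cv2.imwrite('pics/k4.png',np.hstack([cv2.resize(a,(400,400),interpolation=2),cv2.resize(b,(400,400),interpolation=2)]))
E
```

```text
scene [182.43006967 236.46760542]
top [168.54744336 221.6840249 ]
```

View pics/k4.png

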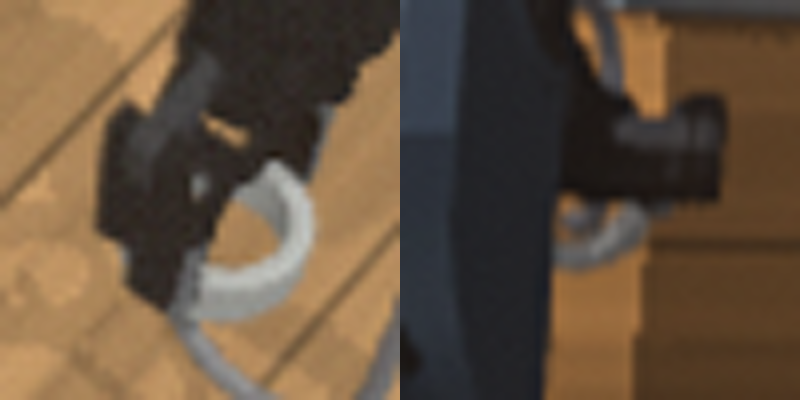

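carry_out --commands '[[[0.3,-0.09,0,0,0,0,45],[0.6,-0.09,0,0,0,0,45],[0.9,-0.09,0,0,0,0,45],[1.2,-0.09,0,0,0,0,45],[1.5,-0.09,0,0,0,0,45]]]'

```text
t: 14.05
tcp_pos: [0.5189, 0.2016, 0.1193]
tool_rot: [-0.707, 0.014, 0.707, 0.013]
force: [0.6, -0.5, 0.0]
finger_gap: 0.648
```

carry_out --commands '[[[0.1,0,0,0,0,0,45],[0.2,0,0,0,0,0,45],[0.3,0,0,0,0,0,45],[0.3,0,0,0,0,0,45],[0.3,0,0,0,0,0,45]]]'

```text
t: 14.55
tcp_pos: [0.5191, 0.2017, 0.1127]
tool_rot: [0.707, -0.014, -0.707, -0.014]
force: [-0.6, 0.3, -0.2]
finger_gap: 0.647
```

```bash
python3 - <<'E'
from h import *
s=tool()[0];print(s['force'],s['tcp_pos'],rel([.518,.201,.110],-np.radians(92.6)))
a=snap('scene','s9.png')['image'][90:170,370:450,::-1];b=snap('top','t9.png')['image'][130:210,190:270,::-1]
cv2.imwrite('pics/k5.png',np.hstack([cv2.resize(a,(400,400),interpolation=2),cv2.resize(b,(400,400),interpolation=2)]))
E
```

```text
[-0.58220956  0.2954859  -0.2304825 ] [0.51914412 0.20167271 0.1127227 ] (array([0.11, 0.03, 0.04]), array([ 0.08, -0.  ,  0.  ]), 14.55, array([ 0.17,  0.6 ,  1.71, -0.  ,  0.83,  1.78]))
```

View pics/k5.png

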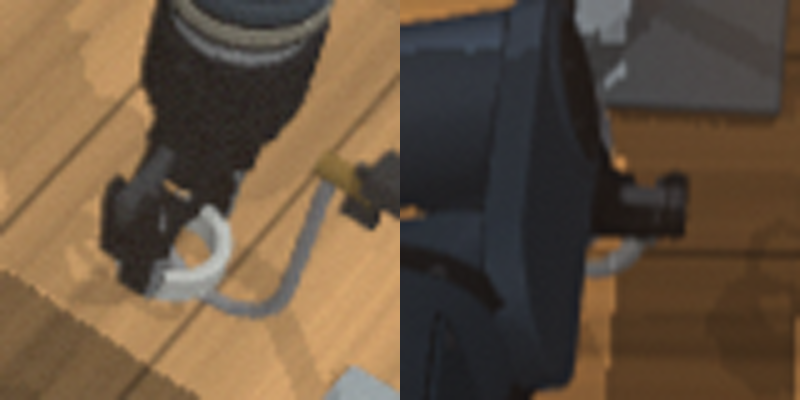

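carry_out --commands '[[[0.05,0,0,0,0,0,45],[0.1,0,0,0,0,0,45],[0.15,0,0,0,0,0,45],[0.2,0,0,0,0,0,45],[0.2,0,0,0,0,0,45]]]'

```text
t: 15.15
tcp_pos: [0.5189, 0.2016, 0.1074]
tool_rot: [-0.707, 0.014, 0.707, 0.013]
force: [-0.3, -0.5, -0.4]
finger_gap: 0.65
```

carry_out --commands '[[[0.06,0,0,0,0,0,45],[0.06,0,0,0,0,0,58],[0.06,0,0,0,0,0,64],[0.06,0,0,0,0,0,72],[0.06,0,0,0,0,0,80]]]'

```text
t: 15.65
tcp_pos: [0.519, 0.2016, 0.106]
tool_rot: [-0.707, 0.014, 0.707, 0.014]
force: [-0.0, -0.0, 0.7]
finger_gap: 0.938
```

carry_out --commands '[[[0,0,0,0,0,0,84],[0,0,0,0,0,0,84],[0,0,0,0,0,0,84],[0,0,0,0,0,0,84],[0,0,0,0,0,0,84]]]'

```text
t: 16.15
tcp_pos: [0.519, 0.2016, 0.1061]
tool_rot: [-0.707, 0.014, 0.707, 0.014]
force: [0.4, -0.8, 0.5]
finger_gap: 0.979
```

```bash
python3 - <<'E'
from h import *
s=tool()[0];print(s['t'],s['finger_gap'],s['force'],s['tcp_pos'])
im=[snap('scene','s10.png')['image'][90:170,380:440,::-1] for i in range(4)]
b=snap('top','t10.png')['image'][130:210,190:250,::-1]
cv2.imwrite('pics/k6.png',cv2.resize(np.hstack([im[0],im[1],im[3],b]),None,fx=3.3,fy=3.3,interpolation=2))
E
```

```text
16.15 0.979499483426409 [ 0.35674327 -0.80031058  0.54681545] [0.51898344 0.2016468  0.10606437]
```

View pics/k6.png

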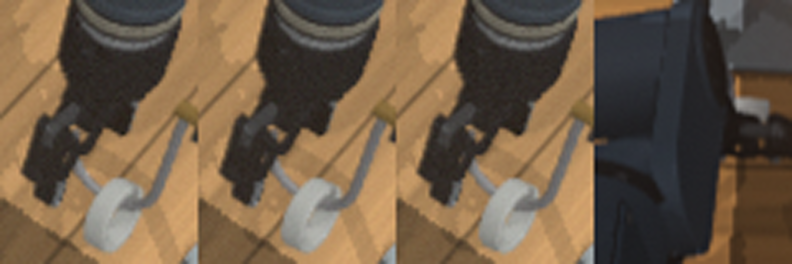

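carry_out --commands '[[[-0.3,0,0,0,0,0,84],[-0.8,0,0,0,0,0,84],[-1.4,0,0,0,0,0,84],[-2.2,0,0,0,0,0,84],[-3,0,0,0,0,0,84]]]'

```text
t: 16.9
tcp_pos: [0.5191, 0.2016, 0.1828]
tool_rot: [0.707, -0.013, -0.707, -0.014]
force: [0.4, 0.7, 0.1]
finger_gap: 0.983
```

carry_out --commands '[[[-1,0,0,0,0,0,84],[-2,0,0,0,0,0,84],[-2.5,0,1,0,0,0,84],[-2.5,0,2.5,0,0,0,84],[-2.5,0,4,0,0,0,84]]]'

```text
t: 17.4
tcp_pos: [0.4187, 0.2055, 0.2452]
tool_rot: [0.708, -0.013, -0.706, -0.014]
force: [-0.1, 0.4, 1.0]
finger_gap: 0.985
```

```bash
python3 - <<'E'
from h import *
s=tool()[0];print(s['t'],s['finger_gap'],s['force'],s['tcp_pos'])
im=[];tp=[]
for i in range(4):
    im.append(snap('scene','s11_%d.png'%i)['image'][90:170,380:440,::-1]);tp.append(snap('top','t11_%d.png'%i)['image'][120:200,190:250,::-1])
cv2.imwrite('pics/k7.png',cv2.resize(np.vstack([np.hstack(im),np.hstack(tp)]),None,fx=3.3,fy=3.3,interpolation=2))
E
```

```text
17.4 0.9849491347139405 [-0.07501947  0.43071331  0.9709321 ] [0.41870202 0.20551208 0.24521644]
```

View pics/k7.png

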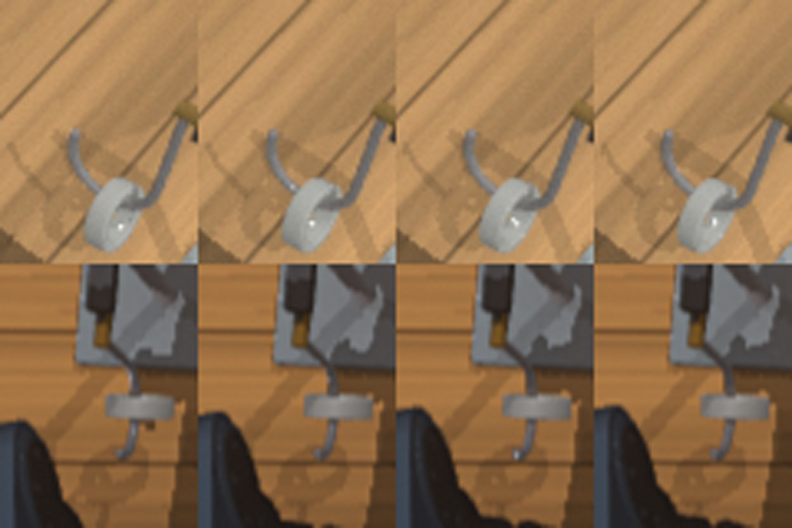

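```bash
python3 - <<'E'
from h import *
for i in range(4):
    a=cv2.imread('pics/s11_%d.png'%i);t=cv2.imread('pics/t11_%d.png'%i)
    out=[]
    for im,(x0,x1,y0,y1) in((a,(400,428,143,170)),(t,(215,245,155,172))):
        hsv=cv2.cvtColor(im[y0:y1,x0:x1],cv2.COLOR_BGR2HSV);m=(hsv[:,:,1]<40)&(hsv[:,:,2]>110)
        v,u=np.nonzero(m);out+=[(u.min()+u.max())/2+x0,(v.min()+v.max())/2+y0]
    c=tri(out[:2],out[2:]);d=c[0]-[.507,.2015,.149]
    print(np.round(out,1),c[0].round(4),'local',np.round([d@[.999,-.045,0],d@[.045,.999,0],d[2]],4),c[1].round(4))
print(tri(((72/3.3)+380,90+132/3.3),(190+122/3.3,120+(457-264)/3.3)))
im=cv2.imread('pics/s11_3.png');hsv=cv2.cvtColor(im,cv2.COLOR_BGR2HSV);m=((hsv[:,:,1]<45)&(hsv[:,:,2]>130)).astype(np.uint8)
nn,l,st,ce=cv2.connectedComponentsWithStats(m)
print([ (st[i],onz('scene',(st[i,0]+st[i,2]/2-.5,st[i,1]+st[i,3]/2-.5),.009).round(4)) for i in range(1,nn) if 200<st[i,4]<1500 and 285<st[i,0]<295 and st[i,1]>280])
E
```

```text
[415.  154.  231.5 163. ] [0.5578 0.2015 0.087 ] local [ 0.0507  0.0023 -0.062 ] 0.0019
[414. 154. 232. 163.] [0.5568 0.1991 0.0889] local [ 0.0498 -0.0001 -0.0601] 0.0003
[415.5 154.5 232.  163. ] [0.5588 0.201  0.086 ] local [ 0.0517  0.0018 -0.063 ] 0.0038
[415.5 154.5 232.  163. ] [0.5588 0.201  0.086 ] local [ 0.0517  0.0018 -0.063 ] 0.0038
(array([0.50549204, 0.19957749, 0.14554786]), np.float64(0.003411020185046996))
[(array([288, 291,  41,  43, 661], dtype=int32), array([ 0.5888, -0.2691,  0.009 ]))]
```

```bash
python3 - <<'E'
from h import *
for z in(.112,.1,.083):print(z,onz('top',(232,163),z),onz('scene',(415,154.2),z))
im=[cv2.imread('pics/%s11_3.png'%n) for n in 'st']
def seg(n,c,ax):
    pts=[]
    for s in(-.009,.009):
        pts.append([proj(n,np.array(c)+s*np.array(ax)/1+.029*(np.cos(u)*np.array([.045,.999,0])+np.sin(u)*np.array([0,0,1]))) for u in np.linspace(0,6.3,50)])
    return pts
c=[.507+.045,.1995,.083];o=[]
for k,n,x0,y0 in((0,'scene',385,110),(1,'top',200,130)):
    p=cv2.resize(im[k][y0:y0+60,x0:x0+60],(400,400),interpolation=2)
    for q,col in zip(seg(n,c,[.999,-.045,0]),((0,0,255),(255,0,0))): cv2.polylines(p,[np.int32((np.array(q)-[x0,y0]+.5)*400/60)],False,col,1)
    o.append(p)
cv2.imwrite('pics/z.png',np.hstack(o))
E
```

```text
0.112 [0.55239515 0.19398367 0.112     ] [0.56444269 0.1833833  0.112     ]
0.1 [0.55462469 0.19662192 0.1       ] [0.56172894 0.19220027 0.1       ]
0.083 [0.55778321 0.20035944 0.083     ] [0.55788446 0.20469097 0.083     ]
```

View pics/z.png

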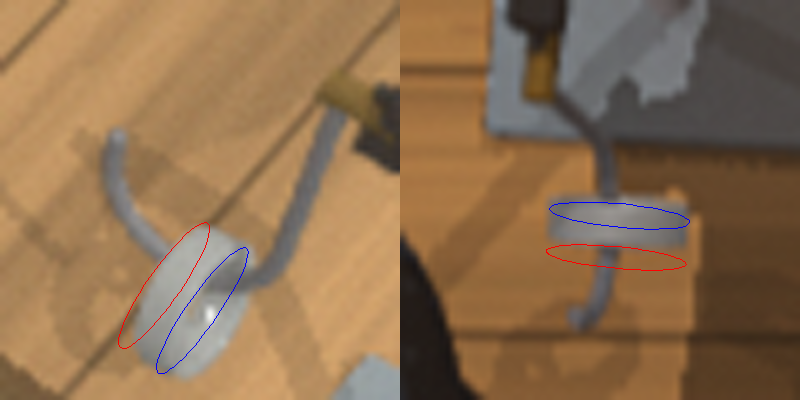

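```bash
python3 -c "
from h import *
print(manip.sign_off())"
```

```text
the job is handed in; nothing more can be done
None
```

The smaller white ring now hangs in the hook's crook, and I handed the job in at about 17.8 s of the 72 s allowed. `sign_off` gives no verdict, so the results below are my own camera measurements.

**What I did:** I stopped the swinging hook with the shut gripper held against it, then drew away slowly until it hung straight and still on its own. I then picked up the ring, lowered it flat over the tip onto the crook, let go and backed well clear.

**Last checks:**
- **Hook at rest:** before I fetched the ring, the tip measured at about (0.507, 0.2015, 0.147). That matches hanging straight down, and I saw no motion over about 0.5 s of pictures.
- **Ring in the crook:** its centre is about 50 mm from the tip towards the shank, within 3 mm sideways and about 62 mm below the tip. All three are inside the limits.
- **Stillness:** the ring moved by no more than about 1.5 pixels over 0.4 s, which is about the measuring noise.
- **Larger ring:** it measured in the same place as at the start, (0.589, -0.269).

**Disagreements:**
- **First touch:** the hook leaned to about -0.2 rad instead of the -0.08 I had planned. The gripper met it higher up than expected, but this did no harm.
- **Ring position:** the ring hangs about 5 mm nearer the shank than I first assumed, still about 13 mm inside the limit.

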